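# Pile the book, tin and clip box at the bookend

### The job

Tidy the pocket book, the flat tin and the paper-clip box into one neat pile, widest base at the bottom and smallest on top. First lay the book flat on the desk with one short end pushed up until you feel it touch the upright plate of the bookend (how far forward the plate is set is not known), square to the plate and near its middle; then set the tin on the book and the clip box on the tin, each level, lengthwise along the book and centred on what is under it. Do it gently, without ramming or dropping anything, and leave the other things on the desk where they are.

Things in the scene. Friction and masses are not known exactly. Their poses are not given: they have to be found in the camera images.
- book_mid (a point): Pocket book in grey cloth with white pages, loose, lying flat on the desk: 150 (its x) x 64 (its y) x 32 mm (its z, up). This point is its centre, 16 mm above its underside. Grasp it across the 64 mm. Mass about 0.18 to 0.35 kg.
- tin_mid (a point): Plain bare-metal flat tin, closed, loose: 100 (its x) x 54 (its y) x 30 mm (its z). This point is its centre, 15 mm above its underside. It starts on the sorter's 30 degree slope, x axis up the slope, z axis square to the slope, lower end against the lip. Grasp it across the 54 mm, tool square to the slope. Mass 0.1 to 0.2 kg.
- clip_box_mid (a point): Plain brown cardboard paper-clip box, closed, loose: 70 (its x) x 44 (its y) x 34 mm (its z). This point is its centre, 17 mm above its underside. It starts on the slope beside the tin (in either lane, 110 mm apart), lying the same way, lower end against the lip. Grasp it across the 44 mm. Mass 0.08 to 0.16 kg.
- bookend: Adjustable dark steel bookend: a fixed foot and, in front of it, an upright plate 120 mm wide (its y), 100 mm high. The plate is clamped so stiffly that 80 N does not move it, at an unreported setting. Origin: on the desk in the plate's middle plane; x points back into the foot. The plate's front face, the book's side, is at x = 0 to -20 mm: find it by touch. The book comes from -x.
- sorter: Dark steel sorter, fixed, 140 x 228 x 202 mm: a 30 degree slope rising to its +x, away from the robot; 10 mm lip at its lower end, low cheeks, 5 mm rib between two lanes (y = -55, +55 mm). A board with a tape roll overhangs it (front edge x = -15, underside z = 190 mm): the gripper cannot come straight down. Origin on the desk; the slope starts at x = -50, z = 20 mm.
- mug: Squat white mug 68 mm high, standing on the desk; a bystander. Origin at its foot.
- glass: Clear tumbler 103 mm high on the right; a bystander. Origin at its foot.
- canister: Round board canister 143 mm high, 71 mm wide, on the right; a bystander. Origin at its foot.
- cup: Dark mug 87 mm high on the left; a bystander. Origin at its foot.

How it is judged:
By the outcome, as a careful person would: the job done as asked, in the order asked, and still so for the second after the job is handed in, with the robot touching nothing.
It also fails if it takes over 72 s, if anything falls off the work surface, if the arm or the gripper's body presses on something with over 40 N, if the wrist force passes 120 N, or if a joint passes its speed limit or range.

### The arm

A 6-joint arm with a two-finger parallel gripper is mounted at the origin on a cart in front of the work surface, level with it; the furniture and walls round the work are solid. World frame = base frame: x ahead of the robot, y to its left, z up, the work surface at z = 0. Lengths are in mm, angles in degrees, forces in N, time in s.
With the tool pointing down it reaches from about 250 to 725 mm from the base axis. Payload 4 kg.
Tool frame: the origin (TCP) lies between the finger pads; the fingertips stand 17 mm ahead of it and the grasp point (between the pads) lies 2 mm behind it (nose_length is the distance from the TCP to the fingertips, in mm); z points along the fingers, y is the line along which they close (so a half turn about z gives the same grasp; the last joint's range is limited). The gripper opens to 85 mm and grips with 20 to 120 N. Pads are 22 mm wide; open, the fingers measure 114 mm over their backs; the gripper's body (76 mm by 85 mm) begins 54 mm behind the grasp point. The pads swing forward as they close: fully open they stand 13 mm farther back than shut.
Start: joints at [-68.64, 13.785, 0.286, 76.501, 0, 90], TCP at [182.11, -465.656, 248.306] pointing down, gripper open.
Joint ranges: [-155.79, 155.79], [-60.16, 107.12], [-62.33, 73.08], [-114, 123.19], [-81.49, 82.49], [-180, 180]. Speed limits (degrees/s): [159.86, 159.86, 180, 180, 180, 180].

### API

Orientations are given as a 3x3 rotation matrix whose columns are the frame's x, y, z axes.
In Python, from cell import * gives the robot as it stands.
- The arm moves only by the shell command python3 -m pendant 'ROWS'. ROWS is JSON, a list that holds one entry, the list of rows, each a list of 7 numbers: the turn, a rotation vector about the tool's x, y, z as a fraction of full scale, then the shift along the tool's x, y, z as a fraction of full scale, then the opening, from -1 (shut) to 1 (fully open). A call has 1 to 10 rows; each row shifts and turns the commanded pose from where the row before left it, along the tool's axes as they then stand; what a row does not reach is not made up. Full scale, the value 1, is 3 cm for a shift and 360 degrees for a turn. A row lasts 1/12 s, in which the tool goes at most 41.7 mm and 7.16 degrees, less where a joint would pass 70% of its speed; a pose out of reach is approached as far as the arm can. A call with a number of a shift or a turn outside -1 to 1 is refused whole. A call with a gripper value outside its range is refused whole. The fingers move at their own pace and stop on an object; the grip force is fixed at half the most. Time passes only in rows, so rows that do not move let the fingers close. It gives the time, the measured TCP pose, the force, the opening and the grip force at its end, in the units of the state.
- get_state(): the state, without advancing time (a new reading comes with each control period).
- capture(name): name is "scene" or "top" or "wrist"; returns (picture, depth): 400x640x3 uint8, red, green, blue; 400x640 float32, mm along the optical axis (not along the pixel's ray), 0 where there is no reading.
- get_calibration(name): a dict with "vertical_fov" (degrees; the focal length in pixels is half the picture's height over the tangent of half this angle, whatever the lens; pixels are square), "cx", "cy" (the principal point, pixels), "pose" (4x4, takes a point from camera to world coordinates). Camera axes: x right, y up, looking along -z (the intrinsics and any distortion apply to the point x, -y, -z); pixel columns grow to the right and rows downward; lengths in mm; the calibration is good to about 2 mm. A picture is of the moment at which its call begins: read the wrist's pose just before it. get_calibration takes no time and is no camera call; for the wrist camera it gives the pose at the moment of the call.
- finish_job(): hands the job in; it is judged then, once.
The state is a dict: "time": time; "qpos": joint angles; "qvel": joint speeds; "effort": joint torques, N m; "tool_pos": TCP position; "tcp_rot": TCP orientation; "force": force on the tool from outside, world axes, zero at the start; "ft_torque": the same for the moment, N m; "width": finger opening in mm; "gripper_force": force on a finger pad.
Only numpy, scipy, OpenCV 4.12 (cv2) and the standard library are available. Lean on these libraries where they do the work, as an engineer would, in place of code of your own. Each camera call takes 0.05 s, during which the arm holds its last target. There are 200 camera calls.

## Working session

There is one attempt and no reset: what is moved stays moved. The work goes in short steps, Python scripts to look and compute and a shell command to move; the robot and the scene stay as the last step left them, time stands still between calls to the robot, and variables do not carry over. Pictures are saved under pics/ and viewed, at most 12 in all, crops included, and the job is handed in when it is done.

```bash
ls; mkdir -p pics; python3 - <<'E'
from cell import *
import cv2, numpy as np
s=get_state(); print(s)
for n in ("scene","top"):
    p,d=capture(n); cv2.imwrite(f"pics/{n}0.png",p[:,:,::-1]); np.save(f"pics/{n}0.npy",d); c=get_calibration(n); print(n,c)
E
```

```text
pics
{'time': 0.0, 'qpos': array([-6.86413193e+01,  1.38321815e+01,  2.13675851e-01,  7.65012345e+01,
       -1.96503770e-03,  9.00014692e+01]), 'qvel': array([-0.06163755,  0.05584395,  0.03980475, -0.05970578, -0.00848555,
       -0.0386604 ]), 'effort': array([ 4.17444944e-04, -3.72320330e+01,  2.52406830e+01,  1.69821427e-02,
        1.20476871e-04, -2.87153298e-06]), 'tool_pos': array([ 181.87720349, -465.10990095,  247.41281078]), 'tcp_rot': array([[ 9.31328020e-01,  3.64180574e-01, -7.93078780e-04],
       [ 3.64181436e-01, -9.31326013e-01,  1.93383463e-03],
       [-3.43498910e-05, -2.08985895e-03, -9.99997816e-01]]), 'force': array([-0.21847419,  0.16203511, -1.19341993]), 'ft_torque': array([-0.01206234, -0.02033267, -0.0026791 ]), 'gripper_force': 0.0, 'width': 85.35510569241835}
scene {'vertical_fov': 47.737627069626235, 'cx': 320.47766298395686, 'cy': 204.27183208033765, 'pose': array([[-8.02637903e-01,  2.88053917e-01, -5.22300046e-01,
        -2.08601088e+02],
       [-5.96462881e-01, -3.90707927e-01,  7.01127197e-01,
         8.44378634e+02],
       [-2.10433279e-03,  8.74283854e-01,  4.85410461e-01,
         7.09095255e+02],
       [ 0.00000000e+00,  0.00000000e+00,  0.00000000e+00,
         1.00000000e+00]])}
top {'vertical_fov': 52.679988452115225, 'cx': 313.8652886189037, 'cy': 191.66879692702378, 'pose': array([[-1.59180936e-02,  9.95245849e-01, -9.60849350e-02,
         4.39780089e+02],
       [-9.99561323e-01, -1.34391018e-02,  2.63922796e-02,
        -8.10662693e+01],
       [ 2.49755115e-02,  9.64628995e-02,  9.95023182e-01,
         1.11422794e+03],
       [ 0.00000000e+00,  0.00000000e+00,  0.00000000e+00,
         1.00000000e+00]])}
```

View pics/top0.png

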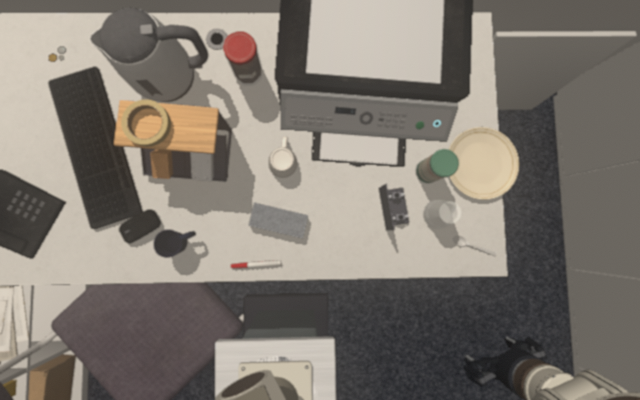

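View pics/scene0.png

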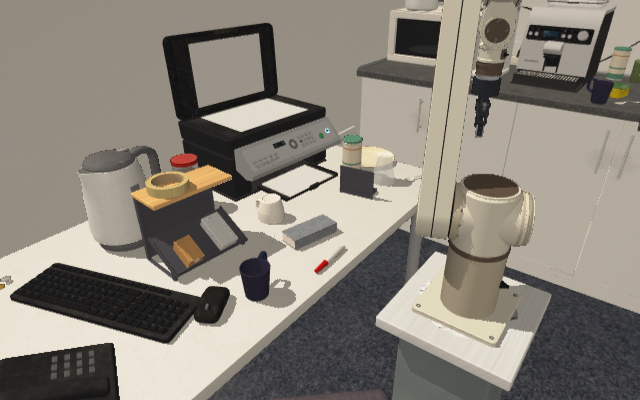

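The top view shows the book at (280,222), the bookend plate at (387,207) with its foot to the right, the sorter at (185,150) with the clip box in the left lane (160,163) and the tin in the right lane (203,160). The mug is at (283,160), the glass at (443,212), the canister at (438,165) and the cup at (172,242).

```bash
cat > h.py <<'E'
from cell import *
import cv2, numpy as np
def cloud(d,c):
    f=200/np.tan(np.radians(c["vertical_fov"]/2))
    v,u=np.mgrid[0:400,0:640].astype(float)
    P=np.stack([(u-c["cx"])/f*d,-(v-c["cy"])/f*d,-d],-1)
    W=P@c["pose"][:3,:3].T+c["pose"][:3,3]
    W[d==0]=np.nan
    return W
def grab(n,tag):
    c=get_calibration(n); p,d=capture(n); cv2.imwrite(f"pics/{n}{tag}.png",p[:,:,::-1]); return p,cloud(d,c)
def rect(Q):
    r=cv2.minAreaRect(Q[:,:2].astype(np.float32)); return np.round(np.array(r[0]),1),np.round(r[1],1),round(r[2],1),len(Q),np.round(np.median(Q[:,2]),1)
E
python3 - <<'E'
from h import *
d=np.load("pics/top0.npy"); W=cloud(d,get_calibration("top")); 
S=cloud(np.load("pics/scene0.npy"),get_calibration("scene"))
def box(W,u0,u1,v0,v1,z0,z1):
    Q=W[v0:v1,u0:u1].reshape(-1,3); return Q[(Q[:,2]>z0)&(Q[:,2]<z1)]
print("desk",np.nanmedian(W[190:210,300:350,2]), "scene desk",np.nanmedian(S[255:270,380:390,2]))
print("book",rect(box(W,245,315,198,245,20,45)))
print("plate",rect(box(W,375,392,180,235,85,115)), "all",rect(box(W,375,412,180,235,10,115)))
print("mug",rect(box(W,265,300,135,180,50,90)))
print("cup",rect(box(W,150,200,225,260,65,105)))
print("can",rect(box(W,415,460,145,185,120,160)))
print("glass",rect(box(W,420,465,195,230,15,130)))
print("pen",rect(box(W,228,285,255,272,5,40)))
print("board",rect(box(W,110,235,95,155,190,225)))
print("sorter all",rect(box(W,130,240,100,185,15,300)))
np.set_printoptions(precision=0,suppress=True)
for u,v in [(160,158),(160,166),(160,172),(200,152),(200,160),(200,170),(205,176),(190,165),(215,165)]: print(u,v,W[v,u])
p=cv2.imread("pics/top0.png")[90:260,120:440]; cv2.imwrite("pics/crop1.png",cv2.resize(p,(800,425),interpolation=cv2.INTER_CUBIC))
q=cv2.imread("pics/scene0.png")[160:290,120:280]; cv2.imwrite("pics/crop2.png",cv2.resize(q,None,fx=4.5,fy=4.5,interpolation=cv2.INTER_CUBIC))
E
```

```text
desk -0.7042765916755798 scene desk -736.0661261716344
book (array([470.4, -11.7]), array([149.9,  64. ]), 75.8, 1343, np.float64(31.2))
plate (array([ 500.8, -297.4]), array([115.2,   4.6]), 8.0, 104, np.float64(96.8)) all (array([ 503.6, -328.5]), array([118.7,  67.6]), 8.4, 839, np.float64(29.2))
mug (array([628.3, -24.4]), array([66.9, 65.9]), 63.0, 524, np.float64(64.8))
cup (array([424.2, 255.9]), array([69.9, 96. ]), 50.8, 288, np.float64(79.4))
can (array([ 601.8, -428. ]), array([70.4, 68. ]), 88.7, 676, np.float64(141.3))
glass (array([ 479.7, -444.7]), array([71.1, 68.8]), 48.1, 804, np.float64(96.3))
pen (array([355.9,  51.2]), array([ 21.2, 134.6]), 0.8, 274, np.float64(13.5))
board (array([683.9, 230.9]), array([228.3, 108.1]), 84.6, 4095, np.float64(201.6))
sorter all (array([663.7, 235.3]), array([247.3, 249.5]), 75.5, 6755, np.float64(199.9))
160 158 [633. 287.  76.]
160 166 [613. 290.  66.]
160 172 [599. 292.  59.]
200 152 [623. 154. 195.]
200 160 [627. 185.  73.]
200 170 [602. 188.  61.]
205 176 [588. 178.  49.]
190 165 [620. 221.  35.]
215 165 [620. 155.  35.]
```

View pics/crop1.png

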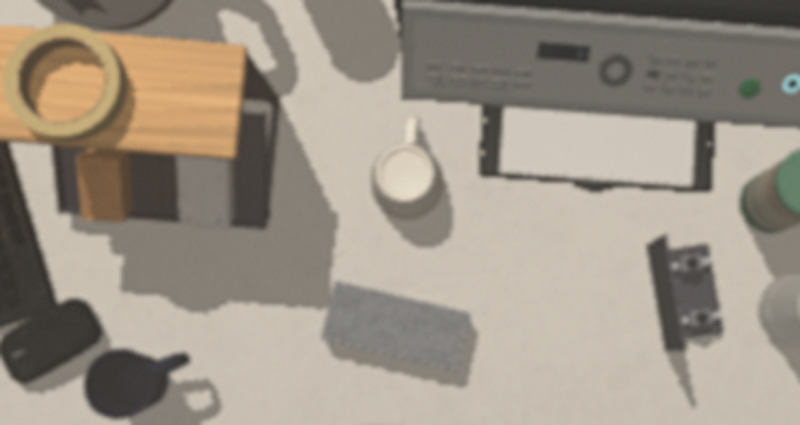

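View pics/crop2.png

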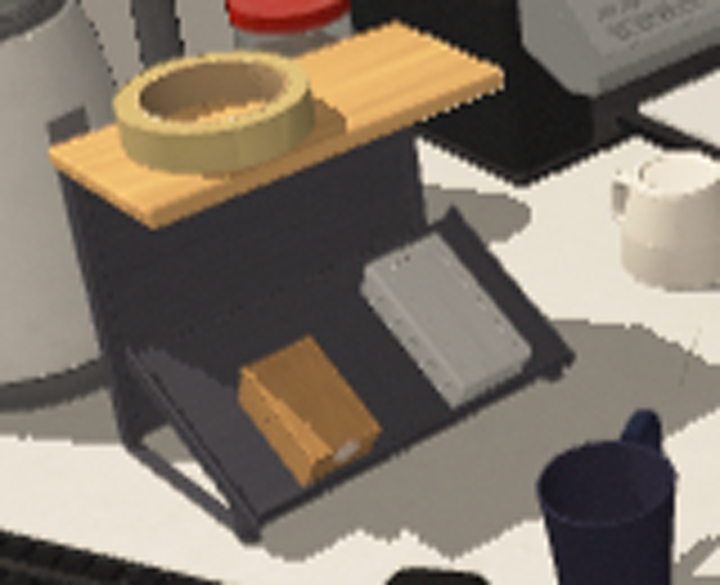

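The crops confirm it: the book's long axis is tilted against the plate normal by about 22°, the plate faces the book (crop1 (665,295)), and the tin (crop2 (450,320)) and the clip box (crop2 (310,410)) rest at the lip.

```bash
cat >> h.py <<'E'
from scipy.spatial.transform import Rotation as Ro
def Rt(xdeg,tilt=0):
    # tool down with x axis at xdeg, then tilted: tool z leans toward +x(tool) by tilt
    a=np.radians(xdeg); x=np.array([np.cos(a),np.sin(a),0]); z=np.array([0,0,-1.]); y=np.cross(z,x)
    R=np.stack([x,y,z],1); return R@Ro.from_euler('y',tilt,degrees=True).as_matrix()
def plan(p,R):
    s=get_state(); A=s["tcp_rot"]; rv=Ro.from_matrix(A.T@R).as_rotvec()
    np.set_printoptions(precision=4,suppress=True)
    t=R.T@(np.array(p)-s["tool_pos"])
    print("turn deg",np.degrees(rv).round(1),"units",np.degrees(rv)/360,"| shift after, mm",t.round(1),"units",t/30,"| before",(A.T@(np.array(p)-s["tool_pos"])/30))
def st():
    s=get_state(); print(round(s["time"],2),s["tool_pos"].round(1),"xang",np.degrees(np.arctan2(s["tcp_rot"][1,0],s["tcp_rot"][0,0])).round(1),"F",s["force"].round(1),"w",round(s["width"],1),round(s["gripper_force"],1),"q",s["qpos"].round(0))
E
python3 -m pendant '[[[0,0,-0.0189,0,0,0,1],[0,0,-0.0189,0,0,0,1],[0,0,-0.0189,0,0,0,1],[0,0,-0.0189,0,0,0,1],[0,0,-0.0189,0,0,0,1],[0,0,-0.0189,0,0,0,1],[0,0,-0.0189,0,0,0,1],[0,0,-0.0189,0,0,0,1],[0,0,0,0,0,0,1]]]'
python3 -c "
from h import *
st(); plan([470.4,-11.7,130],Rt(75.8))"
```

```text
time: 0.85
tool_pos: [182.0, -465.3, 247.8]
tcp_rot: [[0.244, 0.97, -0.0], [0.97, -0.244, 0.001], [0.001, -0.001, -1.0]]
force: [0.2, -0.0, -0.1]
width: 85.7
gripper_force: 0.0
0.85 [ 182.  -465.3  247.8] xang 75.9 F [ 0.2 -0.  -0.1] w 85.7 0.0 q [-69.  14.   0.  77.   0.  35.]
turn deg [-0.  -0.1  0.1] units [-0.0001 -0.0002  0.0003] | shift after, mm [510.5 168.3 117.8] units [17.0174  5.6115  3.9266] | before [17.0042  5.6424  3.9395]
```

```bash

python3 -m pendant '[[[0,0,0,0.85,0.281,0.1,1],[0,0,0,0.85,0.281,0.1,1],[0,0,0,0.85,0.281,0.1,1],[0,0,0,0.85,0.281,0.1,1],[0,0,0,0.85,0.281,0.1,1],[0,0,0,0.85,0.281,0.1,1],[0,0,0,0.85,0.281,0.1,1],[0,0,0,0.85,0.281,0.1,1],[0,0,0,0.85,0.281,0.1,1],[0,0,0,0.85,0.281,0.1,1]]]' >/dev/null
python3 -m pendant '[[[0,0,0,0.85,0.281,0.29,1],[0,0,0,0.85,0.281,0.29,1],[0,0,0,0.85,0.281,0.29,1],[0,0,0,0.85,0.281,0.29,1],[0,0,0,0.85,0.281,0.29,1],[0,0,0,0.85,0.281,0.29,1],[0,0,0,0.85,0.281,0.29,1],[0,0,0,0.85,0.281,0.29,1],[0,0,0,0.85,0.281,0.29,1],[0,0,0,0.85,0.281,0.29,1]]]' >/dev/null
python3 -m pendant '[[[0,0,0,0,0,0,1],[0,0,0,0,0,0,1]]]' >/dev/null
python3 -c "
from h import *
st(); plan([470.4,-11.7,21],Rt(75.8))
p,W=grab('wrist','1')
Q=W.reshape(-1,3); Q=Q[(Q[:,2]>22)&(Q[:,2]<42)&(abs(Q[:,0]-470)<110)&(abs(Q[:,1]+12)<110)]; print(rect(Q))"
```

```text
2.68 [470.5 -11.6 130.4] xang 75.8 F [-0.3 -0.2  0.1] w 85.3 0.0 q [ -1.  16. -16.  59.  -0. 103.]
turn deg [-0.1  0.   0. ] units [-0.0003  0.0001  0.    ] | shift after, mm [ -0.1  -0.1 109.4] units [-0.0043 -0.0021  3.6467] | before [-0.0017  0.0053  3.6467]
(array([468.2, -13.8]), array([149.9,  64.2]), 75.7, 15369, np.float64(32.5))
```

View pics/wrist1.png

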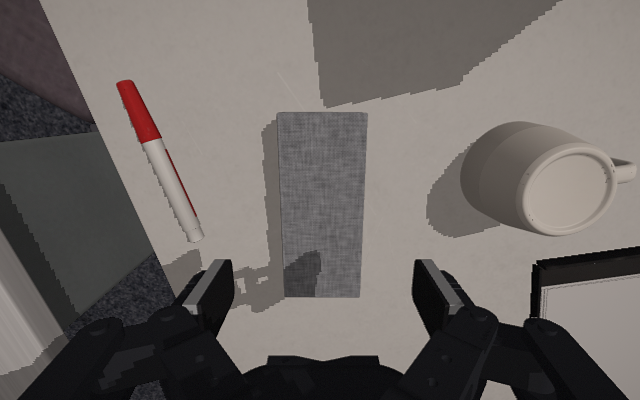

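The wrist picture shows the book lying midway between the fingers (columns 277–367), with the marker and mug well clear. I'll descend and grip.

```bash

python3 -m pendant '[[[0,0,0,-0.04,0,0.8,1],[0,0,0,-0.04,0,0.8,1],[0,0,0,0,0,0.8,1],[0,0,0,0,0,0.7,1],[0,0,0,0,0,0.4,1],[0,0,0,0,0,0.147,1],[0,0,0,0,0,0,1],[0,0,0,0,0,0,-1],[0,0,0,0,0,0,-1],[0,0,0,0,0,0,-1]]]'
python3 -m pendant '[[[0,0,0,0,0,0,-1],[0,0,0,0,0,0,-1],[0,0,0,0,0,0,-1],[0,0,0,0,0,0,-1],[0,0,0,0,0,0,-1]]]'
```

```text
time: 3.57
tool_pos: [471.2, -15.3, 23.4]
tcp_rot: [[0.246, 0.969, 0.003], [0.969, -0.246, -0.0], [0.0, 0.003, -1.0]]
force: [-1.5, -0.8, 5.6]
width: 62.8
gripper_force: 67.1
time: 3.98
tool_pos: [471.2, -15.3, 23.5]
tcp_rot: [[0.246, 0.969, 0.003], [0.969, -0.246, -0.001], [0.0, 0.003, -1.0]]
force: [-0.5, -1.0, 6.7]
width: 63.1
gripper_force: 67.3
```

```bash

python3 -m pendant '[[[0,0,0,0,0,-0.2,-1],[0,0,0,0,0,-0.3,-1],[0,0,0,0,0,-0.3,-1],[0,0,-0.0156,0,0,0,-1],[0,0,-0.0156,0,0,0,-1],[0,0,-0.0156,0,0,0,-1],[0,0,-0.0156,0,0,0,-1],[0,0,0,0,0,0,-1]]]'
python3 -c "
from h import *
st(); plan([487.2,-202.9,47],Rt(98.2))"
```

```text
time: 4.65
tool_pos: [470.5, -14.9, 46.7]
tcp_rot: [[-0.145, 0.989, 0.001], [0.989, 0.145, 0.0], [-0.0, 0.001, -1.0]]
force: [0.4, 0.3, -2.3]
width: 62.8
gripper_force: 66.2
4.65 [470.5 -14.9  46.7] xang 98.3 F [ 0.4  0.3 -2.3] w 62.8 66.2 q [ -2.  22. -22.  46.   0.  80.]
turn deg [0.1 0.  0.1] units [0.0002 0.     0.0004] | shift after, mm [-188.4  -10.3   -0.3] units [-6.2813 -0.3433 -0.0089] | before [-6.2804 -0.3597 -0.0085]
```

```bash

python3 -m pendant '[[[0,0,0,-0.5,-0.035,0,-1],[0,0,0,-0.7,-0.035,0,-1],[0,0,0,-0.7,-0.035,0,-1],[0,0,0,-0.7,-0.035,0,-1],[0,0,0,-0.7,-0.035,0,-1],[0,0,0,-0.7,-0.035,0,-1],[0,0,0,-0.7,-0.035,0,-1],[0,0,0,-0.7,-0.035,0,-1],[0,0,0,-0.6,-0.035,0,-1],[0,0,0,-0.28,-0.035,0,-1]]]' >/dev/null
python3 -m pendant '[[[0,0,0,0,0,0,-1],[0,0,0,0,0,0.5,-1],[0,0,0,0,0,0.2,-1],[0,0,0,0,0,0,-1]]]'
python3 -c "
from h import *
st(); p,W=grab('top','2')
p=p[140:260,300:460]; cv2.imwrite('pics/crop3.png',cv2.resize(p[:,:,::-1],(800,600),interpolation=cv2.INTER_CUBIC))
Q=W.reshape(-1,3); Q=Q[(Q[:,2]>85)&(Q[:,2]<105)&(abs(Q[:,0]-500)<70)&(abs(Q[:,1]+297)<30)];print('plate',rect(Q))
vx=np.linalg.lstsq(np.c_[Q[:,0],np.ones(len(Q))],Q[:,1],rcond=None)[0];print('slope',np.degrees(np.arctan(vx[0])), Q[:,0].min(),Q[:,0].max())
Q=W.reshape(-1,3); Q=Q[(Q[:,2]>25)&(Q[:,2]<52)&(abs(Q[:,0]-490)<70)&(abs(Q[:,1]+200)<85)];print('book',rect(Q),Q.min(0),Q.max(0))
"
```

```text
time: 5.82
tool_pos: [486.3, -201.8, 24.2]
tcp_rot: [[-0.144, 0.99, -0.001], [0.99, 0.144, 0.001], [0.001, -0.001, -1.0]]
force: [-0.3, -0.3, -1.6]
width: 62.7
gripper_force: 66.2
5.82 [ 486.3 -201.8   24.2] xang 98.3 F [-0.3 -0.3 -1.6] w 62.7 66.2 q [-23.  29. -15.  47.   0.  59.]
plate (array([0., 0.]), array([0., 0.]), 0.0, 0, np.float64(nan))
  return _methods._mean(a, axis=axis, dtype=dtype,
  ret = ret.dtype.type(ret / rcount)
Traceback (most recent call last):
ValueError: zero-size array to reduction operation minimum which has no identity
```

View pics/crop3.png

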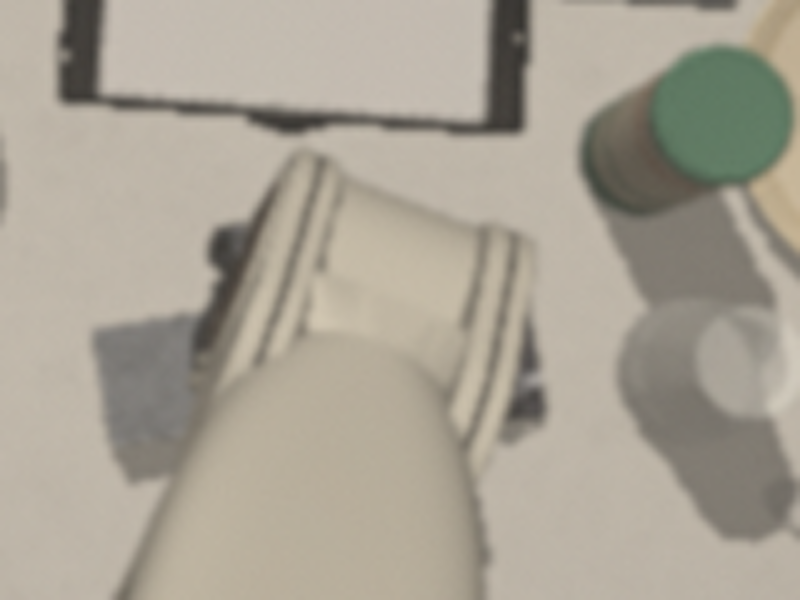

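The arm hides the plate (at crop3 (370,310)), and the book end is visible at left, so the top camera is no use here. I'll find the plate by touch.

```bash

python3 -c "
from h import *
W=cloud(np.load('pics/top0.npy'),get_calibration('top')); Q=W[175:240,370:395].reshape(-1,3); Q=Q[(Q[:,2]>80)&(Q[:,2]<110)]
a,b=np.polyfit(Q[:,0],Q[:,1],1); print('plate angle',np.degrees(np.arctan(a)),'x range',Q[:,0].min(),Q[:,0].max(),'y at 500',a*500+b)"
python3 -m pendant '[[[0,0,0,0,0,0.04,-1],[0,0,0,-0.07,0,0,-1],[0,0,0,-0.07,0,0,-1],[0,0,0,-0.07,0,0,-1],[0,0,0,-0.07,0,0,-1],[0,0,0,0,0,0,-1]]]' | grep -E 'tool_pos|force'
python3 -m pendant '[[[0,0,0,-0.05,0,0,-1],[0,0,0,-0.05,0,0,-1],[0,0,0,0,0,0,-1]]]' | grep -E 'tool_pos|force'
```

```text
plate angle 8.267586775437286 x range 440.7530310237436 557.9160165436297 y at 500 -296.9184148038063
tool_pos: [488.3, -211.8, 23.9]
force: [0.4, 0.0, -2.0]
gripper_force: 66.2
tool_pos: [488.5, -214.6, 23.7]
force: [-0.0, 0.9, -2.2]
gripper_force: 66.2
```

```bash

python3 -m pendant '[[[0,0,0,0,0,0.04,-1],[0,0,0,-0.04,0,0,-1],[0,0,0,-0.04,0,0,-1],[0,0,0,0,0,0,-1]]]' | grep -E 'tool_pos|force: \['
python3 -m pendant '[[[0,0,0,-0.04,0,0,-1],[0,0,0,-0.04,0,0,-1],[0,0,0,0,0,0,-1]]]' | grep -E 'tool_pos|force: \['
python3 -m pendant '[[[0,0,0,-0.04,0,0,-1],[0,0,0,0,0,0,-1]]]' | grep -E 'tool_pos|force: \['
python3 -m pendant '[[[0,0,0,-0.04,0,0,-1],[0,0,0,0,0,0,-1]]]' | grep -E 'tool_pos|force: \['
```

```text
tool_pos: [489.0, -215.6, 23.5]
force: [-1.9, 3.0, 5.5]
tool_pos: [489.6, -218.1, 23.4]
force: [-1.6, 3.7, 6.2]
tool_pos: [489.8, -219.2, 23.5]
force: [-0.0, 4.6, 5.9]
tool_pos: [490.0, -220.4, 23.5]
force: [-0.2, 4.5, 5.8]
```

```bash

for i in 1; do :; done
python3 -m pendant '[[[0,0,0,-0.04,0,0,-1],[0,0,0,0,0,0,-1]]]' | grep -E 'tool_pos|force: \['
python3 -m pendant '[[[0,0,0,-0.04,0,0,-1],[0,0,0,0,0,0,-1]]]' | grep -E 'tool_pos|force: \['
python3 -m pendant '[[[0,0,0,-0.03,0,0,-1],[0,0,0,0,0,0,-1]]]' | grep -E 'tool_pos|force: \['
```

```text
tool_pos: [490.2, -221.6, 23.5]
force: [0.1, 3.8, 5.9]
tool_pos: [490.4, -222.8, 23.4]
force: [-0.3, 5.0, 6.3]
tool_pos: [490.5, -223.6, 23.5]
force: [-0.1, 3.9, 6.6]
```

```bash

python3 -m pendant '[[[0,0,0,-0.03,0,0,-1],[0,0,0,0,0,0,-1]]]' | grep -E 'tool_pos|force: \['
python3 -m pendant '[[[0,0,0,-0.03,0,0,-1],[0,0,0,0,0,0,-1]]]' | grep -E 'tool_pos|force: \['
python3 -m pendant '[[[0,0,0,-0.03,0,0,-1],[0,0,0,0,0,0,-1]]]' | grep -E 'tool_pos|force: \['
python3 -m pendant '[[[0,0,0,-0.03,0,0,-1],[0,0,0,0,0,0,-1]]]' | grep -E 'tool_pos|force: \['
```

```text
tool_pos: [490.7, -224.5, 23.5]
force: [-1.9, 5.1, 5.2]
tool_pos: [490.6, -224.6, 23.4]
force: [-0.3, 6.2, 7.2]
tool_pos: [490.6, -224.6, 23.5]
force: [-0.7, 8.0, 7.6]
tool_pos: [490.6, -224.6, 23.4]
force: [-0.6, 11.6, 9.5]
```

Contact: the tool stopped at y = -224.6 while the force rose from 5 to 11.6 N. I'll ease off slightly, release, rise, and check the fit from the top.

```bash

python3 -m pendant '[[[0,0,0,0.05,0,-0.03,-1],[0,0,0,0,0,0,-1],[0,0,0,0,0,0,-0.2],[0,0,0,0,0,0,0.6],[0,0,0,0,0,0,1],[0,0,0,0,0,0,1],[0,0,0,0,0,0,1],[0,0,0,0,0,-0.3,1],[0,0,0,0,0,-0.8,1],[0,0,0,0,0,-0.9,1]]]'| grep -E 'tool_pos|force: \[|width'
python3 -m pendant '[[[0,0,0,0,0,-0.9,1],[0,0,0,0,0,-0.9,1],[0,0,0,0,0,-0.9,1],[0,0,-0.0193,0,0,-0.6,1],[0,0,-0.0193,0,0,0,1],[0,0,-0.0193,0,0,0,1],[0,0,-0.0193,0,0,0,1],[0,0,-0.0193,0,0,0,1],[0,0,-0.0193,0,0,0,1],[0,0,-0.0193,0,0,0,1]]]' >/dev/null
python3 -m pendant '[[[0,0,-0.0193,0,0,0,1],[0,0,-0.0193,0,0,0,1],[0,0,-0.0193,0,0,0,1],[0,0,-0.0193,0,0,0,1],[0,0,0,0,0,0,1]]]' | grep -E 'tool_pos|time'
python3 -c "
from h import *
st(); plan([561,187.3,170.6],Rt(174.6)); plan([561,187.3,170.6],Rt(174.6,-30))"
```

```text
tool_pos: [488.7, -226.3, 83.0]
force: [0.6, 0.5, -0.5]
width: 85.5
time: 10.78
tool_pos: [490.2, -226.9, 183.1]
10.78 [ 490.2 -226.9  183.1] xang 174.8 F [ 0.4  0.4 -0.2] w 85.5 0.0 q [-25.  20.  -1.  69.  -0. -20.]
turn deg [-0.   0.   0.2] units [-0.0001  0.0001  0.0005] | shift after, mm [-31.5 419.   12.5] units [-1.0498 13.9678  0.4177] | before [-1.0921 13.9647  0.4124]
turn deg [  0.  -30.    0.2] units [ 0.0001 -0.0832  0.0005] | shift after, mm [-21.  419.   26.6] units [-0.7003 13.9678  0.8867] | before [-1.0921 13.9647  0.4124]
```

```bash

python3 -m pendant '[[[0,0,0,-0.105,0.5,0.042,1],[0,0,0,-0.105,0.84,0.042,1],[0,0,0,-0.105,0.84,0.042,1],[0,0,0,-0.105,0.84,0.042,1],[0,0,0,-0.105,0.84,0.042,1],[0,0,0,-0.105,0.84,0.042,1],[0,0,0,-0.105,0.84,0.042,1],[0,0,0,-0.105,0.84,0.042,1],[0,0,0,-0.105,0.84,0.042,1],[0,0,0,-0.105,0.84,0.042,1]]]' >/dev/null
python3 -m pendant '[[[0,-0.0139,0,0,0.84,0,1],[0,-0.0139,0,0,0.84,0,1],[0,-0.0139,0,0,0.84,0,1],[0,-0.0139,0,0,0.84,0,1],[0,-0.0139,0,0,0.84,0,1],[0,-0.0139,0,0,0.84,0,1],[0,0,0,0,0.87,0,1],[0,0,0,0,0,0,1],[0,0,0,0,0,0,1]]]' |grep -E 'tool_pos|time'
python3 -c "
from h import *
st(); print(get_state()['tcp_rot'].round(3))
p,W=grab('wrist','3'); np.save('pics/w3.npy',W)
p,W=grab('top','3'); cv2.imwrite('pics/crop4.png',cv2.resize(p[90:260,120:440,::-1],(800,425),interpolation=cv2.INTER_CUBIC))
Q=W[170:245,300:400].reshape(-1,3); B=Q[(Q[:,2]>22)&(Q[:,2]<42)&(Q[:,1]>-292)]; print('book',rect(B))
P=Q[(Q[:,2]>80)&(Q[:,2]<110)]; a,b=np.polyfit(P[:,0],P[:,1],1); print('plate',np.degrees(np.arctan(a)),P[:,0].min(),P[:,0].max(),a*500+b)
"
```

```text
time: 12.37
tool_pos: [560.3, 189.1, 170.4]
12.37 [560.3 189.1 170.4] xang 174.7 F [-0.   0.4 -0.5] w 85.6 0.0 q [ 26.  11. -24.  29. -15.  28.]
[[-0.862  0.092  0.499]
 [ 0.08   0.996 -0.045]
 [-0.501  0.001 -0.866]]
book (array([ 502.9, -220.1]), array([ 86.6, 151.2]), 8.5, 1304, np.float64(31.2))
plate 8.28234535533391 440.75377620390435 557.4389446890654 -296.93494752398084
```

View pics/wrist3.png

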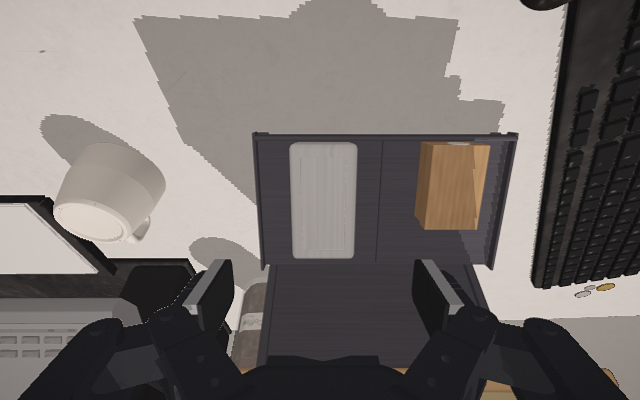

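View pics/crop4.png

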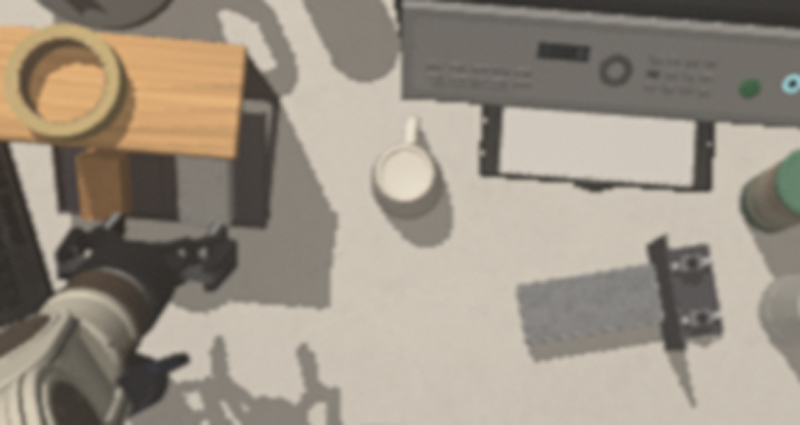

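Wrist view: the tin spans columns 289–357 and rows 142–259, centred between the fingers; the clip box is at (450,186). Top view: the book's end is against the plate, looks square, and sits near its middle.

```bash

python3 -c "
from h import *
s=get_state(); W=np.load('pics/w3.npy'); R=s['tcp_rot']
print('F')
def loc(u0,u1,v0,v1,name,hh):
    Q=(W[v0:v1,u0:u1].reshape(-1,3)-s['tool_pos'])@R
    z=np.nanmedian(Q[:,2]); Q=Q[abs(Q[:,2]-z)<5]; r=rect(Q); pl=np.linalg.lstsq(np.c_[Q[:,:2],np.ones(len(Q))],Q[:,2],rcond=None)[0]
    print(name,'tool-frame centre',r,'centre depth',z+hh,'plane tilt',np.degrees(np.arctan(pl[:2])))
loc(280,366,138,264,'tin',15); loc(428,495,140,232,'clip',17)
c=get_calibration('top');p,d=capture('top');W=cloud(d,c)
n=np.array([np.sin(np.radians(8.28)),-np.cos(np.radians(8.28))]); w=np.array([-n[1],n[0]])
Q=W[170:245,300:400].reshape(-1,3); Q=Q[(Q[:,2]>24)&(Q[:,2]<40)]
a=(Q[:,:2]-[500,-296.9])@n; b=(Q[:,:2]-[500,-296.9])@w
k=(a<-12)&(a>-200)&(abs(b)<60); print('book along n',a[k].min(),'lateral',b[k].min(),b[k].max(), rect(Q[k]))
P=Q
Q=W[170:245,365:400].reshape(-1,3); Q=Q[Q[:,2]>80]; a=(Q[:,:2]-[500,-296.9])@n; b=(Q[:,:2]-[500,-296.9])@w; print('plate lat',b.min(),b.max(),'n',a.min(),a.max())
"
```

```text
F
tin tool-frame centre (array([1.5, 0.9]), array([54.1, 98.7]), 89.9, 7417, np.float64(114.4)) centre depth 129.9212517217822 plane tilt [0.09425494 0.01697279]
clip tool-frame centre (array([ 16. , 106.5]), array([44.8, 70.8]), 89.8, 4751, np.float64(110.7)) centre depth 127.93411565296302 plane tilt [ 0.07457271 -0.26313309]
book along n -151.15534384029425 lateral -29.59488549945503 34.59399936861461 (array([ 490.8, -215.6]), array([ 63.9, 138.8]), 8.5, 1224, np.float64(31.2))
plate lat -60.21414567740608 58.18101792728471 n -1.9254481858433226 3.1373309459264593
```

```bash

python3 -m pendant '[[[0,0,0,0.05,0.03,0.4,1],[0,0,0,0,0,0.7,1],[0,0,0,0,0,0.7,1],[0,0,0,0,0,0.7,1],[0,0,0,0,0,0.6,1],[0,0,0,0,0,0.5,1],[0,0,0,0,0,0.3,1],[0,0,0,0,0,0.2,1],[0,0,0,0,0,0.1,1],[0,0,0,0,0,0,1]]]'|grep -E 'tool_pos|force: \[|width'
python3 -m pendant '[[[0,0,0,0,0,0,-1],[0,0,0,0,0,0,-1],[0,0,0,0,0,0,-1],[0,0,0,0,0,0,-1],[0,0,0,0,0,0,-1],[0,0,0,0,0,0,-1],[0,0,0,0,0,0,-1],[0,0,0,0,0,0,-1]]]'|grep -E 'tool_pos|force|width'
```

```text
tool_pos: [622.3, 182.3, 59.9]
force: [-0.7, 0.2, -0.2]
width: 85.6
tool_pos: [622.2, 183.3, 61.3]
force: [-3.2, -0.4, 5.9]
width: 53.0
gripper_force: 64.3
```

```bash

python3 -m pendant '[[[0,0,0,0,0,-0.2,-1],[0,0,0,0,0,-0.4,-1],[0,0,0,0,0,-0.6,-1],[0,0,0,0,0,-0.8,-1],[0,0,0,0,0,-0.8,-1],[0,0,0,0,0,-0.8,-1],[0,0,0,0,0,-0.6,-1],[0,0.0139,0,0.2,0,0,-1],[0,0.0139,0,0.2,0,0,-1],[0,0.0139,0,0.2,0,0,-1]]]'|grep -E 'tool_pos|force|width'
python3 -m pendant '[[[0,0.0139,0,0.2,0,0,-1],[0,0.0139,0,0,0,0,-1],[0,0.0139,0,0,0,0,-1],[0,0,0.0193,0,0,0,-1],[0,0,0.0193,0,0,0,-1],[0,0,0.0193,0,0,0,-1],[0,0,0.0193,0,0,0,-1],[0,0,0.0193,0,0,0,-1],[0,0,0.0193,0,0,0,-1],[0,0,0.0193,0,0,0,-1]]]'|grep -E 'tool_pos|force|width'
python3 -m pendant '[[[0,0,0.0193,0,0,0,-1],[0,0,0.0193,0,0,0,-1],[0,0,0.0193,0,0,0,-1],[0,0,0.0193,0,0,0,-1],[0,0,0,0,0,0,-1],[0,0,0,0,0,0,-1]]]'|grep -E 'tool_pos|force: \[|width'
python3 -c "
from h import *
st(); print(get_state()['tcp_rot'].round(3)); plan([491.2,-221.7,100],Rt(98.5))
p,W=grab('wrist','4')"
```

```text
tool_pos: [541.2, 190.5, 162.8]
force: [1.1, 1.0, -1.4]
width: 53.0
gripper_force: 64.4
tool_pos: [536.3, 190.7, 160.1]
force: [-0.6, -0.3, -1.9]
width: 52.9
gripper_force: 64.4
tool_pos: [536.6, 190.8, 160.1]
force: [-0.3, -0.7, -2.3]
width: 53.2
16.18 [536.6 190.8 160.1] xang 98.4 F [-0.3 -0.7 -2.3] w 53.2 64.4 q [ 20.  25.   2.  68.   0. 101.]
[[-0.147  0.989 -0.001]
 [ 0.989  0.147 -0.   ]
 [-0.    -0.001 -1.   ]]
turn deg [-0.   0.  -0.1] units [-0.0001  0.     -0.0001] | shift after, mm [-401.2 -105.9   60.1] units [-13.3742  -3.5298   2.0019] | before [-13.3772  -3.5161   2.0055]
```

View pics/wrist4.png

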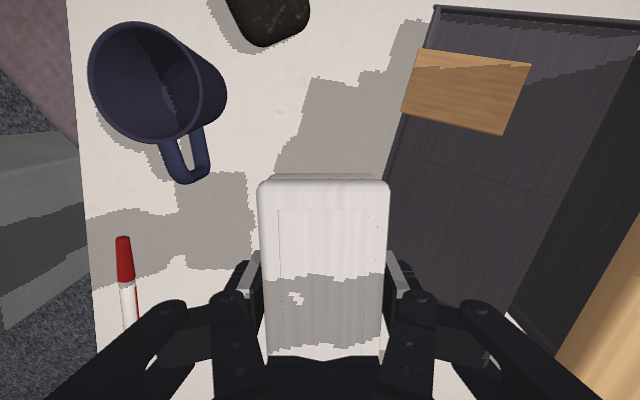

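The tin is held square (columns 258–390), level, between the pads. I'll measure its offset along the tool and carry it over.

```bash

python3 -m pendant '[[[0,0,0,-0.5,-0.13,0,-1],[0,0,0,-0.84,-0.22,0,-1],[0,0,0,-0.84,-0.22,0,-1],[0,0,0,-0.84,-0.22,0,-1],[0,0,0,-0.84,-0.22,0,-1],[0,0,0,-0.84,-0.22,0,-1],[0,0,0,-0.84,-0.22,0,-1],[0,0,0,-0.84,-0.22,0,-1],[0,0,0,-0.84,-0.22,0,-1],[0,0,0,-0.84,-0.22,0,-1]]]' >/dev/null
python3 -m pendant '[[[0,0,0,-0.84,-0.22,0,-1],[0,0,0,-0.84,-0.22,0,-1],[0,0,0,-0.84,-0.22,0,-1],[0,0,0,-0.84,-0.22,0.3,-1],[0,0,0,-0.84,-0.22,0.5,-1],[0,0,0,-0.7,-0.2,0.5,-1],[0,0,0,-0.41,-0.11,0.5,-1],[0,0,0,0,0,0.3,-1],[0,0,0,0,0,0,-1],[0,0,0,0,0,0,-1]]]'|grep -E 'tool_pos|force: \[|width'
python3 -c "
from h import *
st(); plan([491.2,-221.7,51.4],Rt(98.5))
s=get_state(); p,W=grab('wrist','5'); Q=(W.reshape(-1,3)-s['tool_pos'])@s['tcp_rot']
T=Q[(Q[:,2]>-25)&(Q[:,2]<-8)&(Q[:,0]>5)&(abs(Q[:,1])<40)]; print('tin',T.min(0),T.max(0),np.median(T[:,2]))
k=Q[:,0]>60; B=Q[k&(Q[:,2]>20)&(Q[:,2]<58)&(abs(Q[:,1])<60)&(Q[:,0]<120)]; B=B[abs(B[:,2]-np.median(B[:,2]))<4]; print('book',B.min(0),B.max(0),np.median(B[:,2])); print(rect(B))
"
```

```text
tool_pos: [489.6, -220.9, 96.6]
force: [0.2, -0.5, -0.6]
width: 53.1
17.9 [ 489.6 -220.9   96.6] xang 98.3 F [ 0.2 -0.5 -0.6] w 53.1 64.4 q [-24.  24.  -8.  57.   0.  57.]
turn deg [-0.1 -0.1 -0.2] units [-0.0002 -0.0002 -0.0006] | shift after, mm [-1.1  1.5 45.2] units [-0.0352  0.0489  1.5063] | before [-0.0369  0.0511  1.5062]
tin [  5.0055 -39.9583 -24.9947] [48.4402 39.4135 -8.0013] -10.986896057974635
  return _methods._mean(a, axis=axis, dtype=dtype,
  ret = ret.dtype.type(ret / rcount)
Traceback (most recent call last):
ValueError: zero-size array to reduction operation minimum which has no identity
```

```bash

python3 -c "
from h import *
s=get_state(); p,W=grab('wrist','6'); Q=(W.reshape(-1,3)-s['tool_pos'])@s['tcp_rot']
B=Q[(Q[:,2]>57)&(Q[:,2]<74)&(abs(Q[:,1])<60)&(Q[:,0]<120)&(Q[:,0]>48)]; m=np.median(B[:,2]); B=B[abs(B[:,2]-m)<4]; print('book end',B[:,0].max(),'lat',np.percentile(B[:,1],[0,1,99,100]),m,len(B)); print(rect(B))
T=Q[(Q[:,2]>-14)&(Q[:,2]<-8)&(Q[:,0]>25)&(Q[:,0]<60)&(abs(Q[:,1])<28)]; print('tin',T.min(0),T.max(0),rect(T))
"
```

```text
book end 72.58670495581244 lat [-33.57465825 -32.61643011  29.81568673  30.66032485] 64.94055768388093 4383
(array([60.3, -1.5]), array([24.5, 64.2]), 0.1, 4383, np.float64(64.9))
tin [ 25.00440683 -27.39395335 -13.07002976] [48.02983876 25.85152261 -8.00124025] (array([36.5, -0.8]), array([23. , 53.2]), 0.0, 7171, np.float64(-10.8))
```

```bash

python3 -m pendant '[[[0,0,0,-0.027,0,0.3,-1],[0,0,0,0,0,0.4,-1],[0,0,0,0,0,0.4,-1],[0,0,0,0,0,0.2,-1],[0,0,0,0,0,0.1,-1],[0,0,0,0,0,0,-1]]]'|grep -E 'tool_pos|force: \['
python3 -m pendant '[[[0,0,0,0,0,0.04,-1],[0,0,0,0,0,0,-1]]]'|grep -E 'tool_pos|force: \['
python3 -m pendant '[[[0,0,0,0,0,0.03,-1],[0,0,0,0,0,0,-1]]]'|grep -E 'tool_pos|force: \['
```

```text
tool_pos: [490.2, -221.6, 54.4]
force: [0.2, 0.8, -2.1]
tool_pos: [491.0, -222.3, 54.2]
force: [-0.1, 0.5, -1.3]
tool_pos: [490.8, -222.3, 53.2]
force: [-0.2, -0.2, -2.6]
```

```bash

python3 -m pendant '[[[0,0,0,0,0,0.03,-1],[0,0,0,0,0,0,-1]]]'|grep -E 'tool_pos|force: \['
python3 -m pendant '[[[0,0,0,0,0,0.03,-1],[0,0,0,0,0,0,-1]]]'|grep -E 'tool_pos|force: \['
python3 -m pendant '[[[0,0,0,0,0,0.02,-1],[0,0,0,0,0,0,-1]]]'|grep -E 'tool_pos|force: \['
```

```text
tool_pos: [490.5, -222.2, 52.0]
force: [-0.3, 0.3, -1.7]
tool_pos: [490.6, -222.2, 51.7]
force: [-1.4, 1.9, 3.4]
tool_pos: [490.6, -222.2, 51.6]
force: [-3.8, 0.6, 7.2]
```

Contact with the book at z = 51.7. I'll release gently, rise, turn back and fly to the clip box.

```bash

python3 -m pendant '[[[0,0,0,0,0,-0.04,-1],[0,0,0,0,0,0,-0.1],[0,0,0,0,0,0,0.2],[0,0,0,0,0,0,0.6],[0,0,0,0,0,0,1],[0,0,0,0,0,0,1],[0,0,0,0,0,0,1],[0,0,0,0,0,-0.3,1],[0,0,0,0,0,-0.7,1],[0,0,0,0,0,-0.9,1]]]'|grep -E 'tool_pos|force: \[|width'
python3 -m pendant '[[[0,0,0,0,0,-0.9,1],[0,0,0,0,0,-0.9,1],[0,0,-0.0193,0,0,-0.6,1],[0,0,-0.0193,0,0,0,1],[0,0,-0.0193,0,0,0,1],[0,0,-0.0193,0,0,0,1],[0,0,-0.0193,0,0,0,1],[0,0,-0.0193,0,0,0,1],[0,0,-0.0193,0,0,0,1],[0,0,-0.0193,0,0,0,1]]]' >/dev/null
python3 -m pendant '[[[0,0,-0.0193,0,0,0,1],[0,0,-0.0193,0,0,0,1],[0,0,-0.0193,0,0,0,1],[0,0,0,0,0,0,1],[0,0,0,0,0,0,1]]]' | grep -E 'tool_pos|time'
python3 -c "
from h import *
st(); plan([565.2,295.7,147],Rt(174.7)); plan([565.2,295.7,165],Rt(174.7,-30))"
```

```text
tool_pos: [488.8, -221.4, 107.8]
force: [-0.2, -1.1, 0.1]
width: 85.2
time: 21.42
tool_pos: [490.5, -222.2, 181.2]
21.42 [ 490.5 -222.2  181.2] xang 174.5 F [-0.1 -0.   0.8] w 85.7 0.0 q [-24.  20.  -1.  69.   0. -19.]
turn deg [-0.   0.  -0.2] units [-0.      0.0001 -0.0005] | shift after, mm [-26.5 522.5  34.2] units [-0.8839 17.4182  1.1388] | before [-0.8252 17.4213  1.1361]
turn deg [ -0.1 -30.   -0.2] units [-0.0002 -0.0832 -0.0005] | shift after, mm [-14.9 522.5  27.3] units [-0.4961 17.4182  0.9086] | before [-0.8256 17.4211  0.5361]
```

```bash

python3 -m pendant '[[[0,0,0,-0.083,0.6,0.054,1],[0,0,0,-0.083,0.89,0.054,1],[0,0,0,-0.083,0.89,0.054,1],[0,0,0,-0.083,0.89,0.054,1],[0,0,0,-0.083,0.89,0.054,1],[0,0,0,-0.083,0.89,0.054,1],[0,0,0,-0.083,0.89,0.054,1],[0,0,0,-0.083,0.89,0.054,1],[0,0,0,-0.083,0.89,0.054,1],[0,0,0,-0.083,0.89,0.054,1]]]' >/dev/null
python3 -m pendant '[[[0,0,0,0,0.89,0,1],[0,0,0,0,0.89,0,1],[0,-0.0139,0,0,0.89,0,1],[0,-0.0139,0,0,0.89,0,1],[0,-0.0139,0,0,0.89,0,1],[0,-0.0139,0,0,0.89,0,1],[0,-0.0139,0,0,0.89,0,1],[0,-0.0139,0,0,0.89,0,1],[0,0,0,0,0.89,0,1],[0,0,0,0,0.8,0,1]]]' >/dev/null
python3 -m pendant '[[[0,0,0,0,0,0,1],[0,0,0,0,0,0,1],[0,0,0,0,0,0,1]]]' |grep -E 'tool_pos|time'
python3 -c "
from h import *
st(); plan([620.1,290.7,51.7],Rt(174.7,-30))
s=get_state(); p,W=grab('wrist','7'); R=s['tcp_rot']; print(R.round(3))
Q=(W.reshape(-1,3)-s['tool_pos'])@R; C=Q[(abs(Q[:,0])<60)&(abs(Q[:,1])<32)&(Q[:,2]>60)&(Q[:,2]<140)]
h,e=np.histogram(C[:,2],40); print(list(zip(e.round(),h)))
np.save('pics/Q7.npy',Q)
p,W=grab('top','7'); n=np.array([np.sin(np.radians(8.28)),-np.cos(np.radians(8.28))]); w=np.array([-n[1],n[0]])
Q=W[170:245,300:400].reshape(-1,3)
for nm,z0,z1 in (('book',24,40),('tin',56,70)):
  T=Q[(Q[:,2]>z0)&(Q[:,2]<z1)]; a=(T[:,:2]-[500,-296.9])@n; b=(T[:,:2]-[500,-296.9])@w; k=(a<-12)&(a>-200)&(abs(b)<60); print(nm,'n',a[k].min(),a[k].max(),'lat',b[k].min(),b[k].max(),rect(T[k]))
"
```

```text
time: 23.33
tool_pos: [563.5, 295.5, 164.3]
23.33 [563.5 295.5 164.3] xang 174.6 F [-0.7 -1.2 -0.3] w 85.5 0.0 q [ 36.  18. -15.  34. -19.  38.]
turn deg [-0.  -0.  -0.1] units [-0.0001 -0.     -0.0002] | shift after, mm [  7.1   0.5 125.9] units [0.2358 0.0156 4.198 ] | before [0.2357 0.0187 4.198 ]
[[-0.862  0.094  0.498]
 [ 0.081  0.996 -0.047]
 [-0.5   -0.    -0.866]]
[(np.float64(106.0), np.int64(30)), (np.float64(107.0), np.int64(443)), (np.float64(108.0), np.int64(1837)), (np.float64(109.0), np.int64(1878)), (np.float64(110.0), np.int64(420)), (np.float64(111.0), np.int64(30)), (np.float64(111.0), np.int64(21)), (np.float64(112.0), np.int64(23)), (np.float64(113.0), np.int64(5)), (np.float64(114.0), np.int64(1)), (np.float64(115.0), np.int64(1)), (np.float64(116.0), np.int64(6)), (np.float64(116.0), np.int64(20)), (np.float64(117.0), np.int64(17)), (np.float64(118.0), np.int64(6)), (np.float64(119.0), np.int64(3)), (np.float64(120.0), np.int64(0)), (np.float64(121.0), np.int64(0)), (np.float64(121.0), np.int64(0)), (np.float64(122.0), np.int64(2)), (np.float64(123.0), np.int64
[... 294 characters left out ...]
31.0), np.int64(158)), (np.float64(132.0), np.int64(99)), (np.float64(132.0), np.int64(15)), (np.float64(133.0), np.int64(8)), (np.float64(134.0), np.int64(18)), (np.float64(135.0), np.int64(19)), (np.float64(136.0), np.int64(7)), (np.float64(137.0), np.int64(10)), (np.float64(137.0), np.int64(38)), (np.float64(138.0), np.int64(23)), (np.float64(139.0), np.int64(11))]
book n -150.99191089117627 -12.142379792142673 lat -29.596761585068975 34.587047191964565 (array([ 490.7, -215.8]), array([ 64. , 138.9]), 8.4, 449, np.float64(31.0))
tin n -125.05380044124175 -25.205504614373066 lat -24.102718468222665 29.74603362545312 (array([ 492. , -222.2]), array([53.8, 99.8]), 8.0, 766, np.float64(61.1))
```

View pics/wrist7.png

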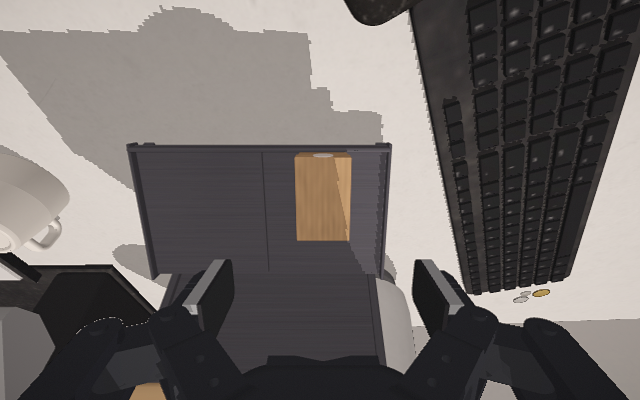

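The clip box is centred between the fingers (columns 295–352, rows 153–241). The top measurement has the tin centred on the book within about 1 mm. I'll grasp the clip box.

```bash

python3 -m pendant '[[[0,0,0,0.12,0.017,0.4,1],[0,0,0,0.116,0,0.7,1],[0,0,0,0,0,0.7,1],[0,0,0,0,0,0.7,1],[0,0,0,0,0,0.6,1],[0,0,0,0,0,0.5,1],[0,0,0,0,0,0.3,1],[0,0,0,0,0,0.16,1],[0,0,0,0,0,0,1],[0,0,0,0,0,0,1]]]'|grep -E 'tool_pos|force: \[|width'
python3 -m pendant '[[[0,0,0,0,0,0,-1],[0,0,0,0,0,0,-1],[0,0,0,0,0,0,-1],[0,0,0,0,0,0,-1],[0,0,0,0,0,0,-1],[0,0,0,0,0,0,-1],[0,0,0,0,0,0,-1],[0,0,0,0,0,0,-1]]]'|grep -E 'tool_pos|force|width'
```

```text
tool_pos: [618.5, 291.0, 55.8]
force: [0.4, -0.6, -0.5]
width: 85.3
tool_pos: [618.4, 291.8, 56.6]
force: [-4.0, -0.5, 6.1]
width: 43.3
gripper_force: 62.5
```

```bash

python3 -m pendant '[[[0,0,0,0,0,-0.2,-1],[0,0,0,0,0,-0.4,-1],[0,0,0,0,0,-0.6,-1],[0,0,0,0,0,-0.8,-1],[0,0,0,0,0,-0.8,-1],[0,0,0,0,0,-0.8,-1],[0,0,0,0,0,-0.6,-1],[0,0.0139,0,0.2,0,-0.1,-1],[0,0.0139,0,0.2,0,-0.1,-1],[0,0.0139,0,0.2,0,-0.1,-1]]]'|grep -E 'tool_pos|width'
python3 -m pendant '[[[0,0.0139,0,0.2,0,0,-1],[0,0.0139,0,0,0,0,-1],[0,0.0139,0,0,0,0,-1],[0,0,0.0193,0,0,0,-1],[0,0,0.0193,0,0,0,-1],[0,0,0.0193,0,0,0,-1],[0,0,0.0193,0,0,0,-1],[0,0,0.0193,0,0,0,-1],[0,0,0.0193,0,0,0,-1],[0,0,0.0193,0,0,0,-1]]]' >/dev/null
python3 -m pendant '[[[0,0,0.0193,0,0,0,-1],[0,0,0.0193,0,0,0,-1],[0,0,0.0193,0,0,0,-1],[0,0,0.0193,0,0,0,-1],[0,0,0,0,0,0,-1],[0,0,0,0,0,0,-1]]]'|grep -E 'tool_pos|force: \[|width'
python3 -c "
from h import *
st(); print(get_state()['tcp_rot'].round(3)); plan([491.8,-222.0,130],Rt(98.2))"
```

```text
tool_pos: [533.6, 299.4, 166.3]
width: 43.0
tool_pos: [529.2, 299.5, 163.5]
force: [0.5, 0.5, -0.3]
width: 43.1
27.1 [529.2 299.5 163.5] xang 98.4 F [ 0.5  0.5 -0.3] w 43.1 62.2 q [ 30.  29.   9.  71.   0. 111.]
[[-0.147  0.989 -0.001]
 [ 0.989  0.147 -0.   ]
 [-0.    -0.001 -1.   ]]
turn deg [-0.   0.   0.2] units [-0.0001  0.      0.0007] | shift after, mm [-510.8 -111.4   33.5] units [-17.028   -3.7135   1.1162] | before [-17.0119  -3.7847   1.1222]
```

```bash

python3 -m pendant '[[[0,0,0,-0.5,-0.11,0,-1],[0,0,0,-0.87,-0.193,0,-1],[0,0,0,-0.87,-0.193,0,-1],[0,0,0,-0.87,-0.193,0,-1],[0,0,0,-0.87,-0.193,0,-1],[0,0,0,-0.87,-0.193,0,-1],[0,0,0,-0.87,-0.193,0,-1],[0,0,0,-0.87,-0.193,0,-1],[0,0,0,-0.87,-0.193,0,-1],[0,0,0,-0.87,-0.193,0,-1]]]' >/dev/null
python3 -m pendant '[[[0,0,0,-0.87,-0.193,0,-1],[0,0,0,-0.87,-0.193,0,-1],[0,0,0,-0.87,-0.193,0,-1],[0,0,0,-0.87,-0.193,0,-1],[0,0,0,-0.87,-0.193,0,-1],[0,0,0,-0.87,-0.193,0,-1],[0,0,0,-0.87,-0.193,0,-1],[0,0,0,-0.87,-0.193,0,-1],[0,0,0,-0.87,-0.193,0,-1],[0,0,0,-0.5,-0.11,0.2,-1]]]' >/dev/null
python3 -m pendant '[[[0,0,0,-0.36,-0.08,0.3,-1],[0,0,0,0,0,0.4,-1],[0,0,0,0,0,0.22,-1],[0,0,0,0,0,0,-1],[0,0,0,0,0,0,-1]]]'|grep -E 'tool_pos|force: \[|width'
python3 -c "
from h import *
st(); plan([491.8,-222.0,84.1],Rt(98.2))
s=get_state(); p,W=grab('wrist','8'); Q=(W.reshape(-1,3)-s['tool_pos'])@s['tcp_rot']
B=Q[(Q[:,2]>57)&(Q[:,2]<76)&(abs(Q[:,1])<60)&(Q[:,0]<120)&(Q[:,0]>36)]; m=np.median(B[:,2]); B=B[abs(B[:,2]-m)<4]; print('tin end',B[:,0].max(),m,len(B),rect(B))
T=Q[(Q[:,2]>-16)&(Q[:,2]<-8)&(Q[:,0]>22)&(Q[:,0]<60)&(abs(Q[:,1])<23.5)]; print('clip',T.min(0),T.max(0),rect(T))
"
```

```text
tool_pos: [490.5, -221.1, 129.2]
force: [-0.4, 0.2, -1.4]
width: 43.0
29.18 [ 490.5 -221.1  129.2] xang 98.4 F [-0.4  0.2 -1.4] w 43.0 62.1 q [-24.  23.  -6.  62.   0.  57.]
turn deg [-0.1 -0.1  0.2] units [-0.0003 -0.0002  0.0004] | shift after, mm [-1.1  1.1 45.1] units [-0.0362  0.0372  1.5043] | before [-0.0383  0.0395  1.5042]
tin end 46.883293060047166 67.26199411758564 1448 (array([41.5, -1. ]), array([53.8, 10.9]), 89.8, 1448, np.float64(67.2))
clip [ 22.0159 -22.7991 -14.4726] [34.7419 21.2809 -8.0316] (array([28.4, -0.8]), array([12.7, 44.1]), 0.0, 3323, np.float64(-11.9))
```

```bash

python3 -m pendant '[[[0,0,0,-0.03,0.01,0.3,-1],[0,0,0,0,0,0.4,-1],[0,0,0,0,0,0.4,-1],[0,0,0,0,0,0.2,-1],[0,0,0,0,0,0.08,-1],[0,0,0,0,0,0,-1],[0,0,0,0,0,0,-1]]]'|grep -E 'tool_pos|force: \['
python3 -m pendant '[[[0,0,0,0,0,0.04,-1],[0,0,0,0,0,0,-1]]]'|grep -E 'tool_pos|force: \['
python3 -m pendant '[[[0,0,0,0,0,0.03,-1],[0,0,0,0,0,0,-1]]]'|grep -E 'tool_pos|force: \['
```

```text
tool_pos: [491.9, -222.9, 88.9]
force: [0.9, -0.5, -1.6]
tool_pos: [491.9, -223.0, 87.8]
force: [0.0, -0.1, -2.1]
tool_pos: [491.6, -222.9, 86.6]
force: [0.4, -1.1, -1.0]
```

```bash

python3 -m pendant '[[[0,0,0,0,0,0.03,-1],[0,0,0,0,0,0,-1],[0,0,0,0,0,0,-1]]]'|grep -E 'tool_pos|force: \['
python3 -m pendant '[[[0,0,0,0,0,0.025,-1],[0,0,0,0,0,0,-1],[0,0,0,0,0,0,-1]]]'|grep -E 'tool_pos|force: \['
python3 -m pendant '[[[0,0,0,0,0,0.025,-1],[0,0,0,0,0,0,-1],[0,0,0,0,0,0,-1]]]'|grep -E 'tool_pos|force: \['
```

```text
tool_pos: [491.4, -222.8, 85.4]
force: [-0.5, -0.1, -1.1]
tool_pos: [491.4, -222.8, 84.7]
force: [0.2, -0.1, -1.8]
tool_pos: [491.5, -222.8, 84.5]
force: [-2.0, 1.0, 4.1]
```

Contact at z = 84.5. I'll release, rise and back away to look.

```bash

python3 -m pendant '[[[0,0,0,0,0,-0.02,-1],[0,0,0,0,0,0,-0.2],[0,0,0,0,0,0,0.1],[0,0,0,0,0,0,0.5],[0,0,0,0,0,0,1],[0,0,0,0,0,0,1],[0,0,0,0,0,0,1],[0,0,0,0,0,-0.3,1],[0,0,0,0,0,-0.7,1],[0,0,0,0,0,-0.9,1]]]'|grep -E 'tool_pos|force: \[|width'
python3 -m pendant '[[[0,0,0,0,0,-0.8,1],[0,0,0,0.4,0,-0.4,1],[0,0,0,0.8,0,0,1],[0,0,0,0.8,0,0,1],[0,0,0,0.8,0,0,1],[0,0,0,0.8,0,0,1],[0,0,0,0.8,0,0,1],[0,0,0,0.8,0,0,1],[0,0,0,0.8,0,0,1],[0,0,0,0.5,0,0,1]]]' |grep -E 'tool_pos|time'
python3 -m pendant '[[[0,0,0,0,0,0,1],[0,0,0,0,0,0,1]]]' >/dev/null
python3 -c "
from h import *
st(); p,W=grab('top','9'); n=np.array([np.sin(np.radians(8.28)),-np.cos(np.radians(8.28))]); w=np.array([-n[1],n[0]])
q,_=grab('scene','9'); a=cv2.resize(p[130:250,290:450],(560,420),interpolation=cv2.INTER_CUBIC);cv2.imwrite('pics/crop5.png',cv2.resize(q[130:270,250:430,::-1],(720,560),interpolation=cv2.INTER_CUBIC))
Q=W[170:245,300:400].reshape(-1,3)
for nm,z0,z1 in (('book',24,40),('tin',56,68),('clip',88,103)):
  T=Q[(Q[:,2]>z0)&(Q[:,2]<z1)]; a=(T[:,:2]-[500,-296.9])@n; b=(T[:,:2]-[500,-296.9])@w; k=(a<-12)&(a>-200)&(abs(b)<60); print(nm,'n',a[k].min(),a[k].max(),'lat',b[k].min(),b[k].max(),rect(T[k]))
"
```

```text
tool_pos: [490.0, -222.2, 140.8]
force: [0.4, -0.9, 0.3]
width: 85.2
time: 32.57
tool_pos: [462.2, -27.2, 177.6]
32.73 [463.  -28.8 177.7] xang 98.4 F [ 0.6 -1.7 -0.5] w 85.4 0.0 q [ -4.  12. -12.  65.  -0.  78.]
book n -150.95517653705522 -12.081030206420152 lat -29.59652181600479 34.63720721700367 (array([ 490.7, -215.9]), array([ 63.9, 138.9]), 8.5, 445, np.float64(31.3))
tin n -125.16477979473909 -25.02675640208182 lat -24.093068262509014 29.678038993204975 (array([ 492. , -222.3]), array([ 53.7, 100.1]), 8.1, 281, np.float64(60.6))
clip n -110.53005935150486 -39.938627547756596 lat -18.20669298790305 25.741291736564534 (array([ 492.9, -221.9]), array([43.8, 70.5]), 8.6, 480, np.float64(95.1))
```

View pics/crop5.png

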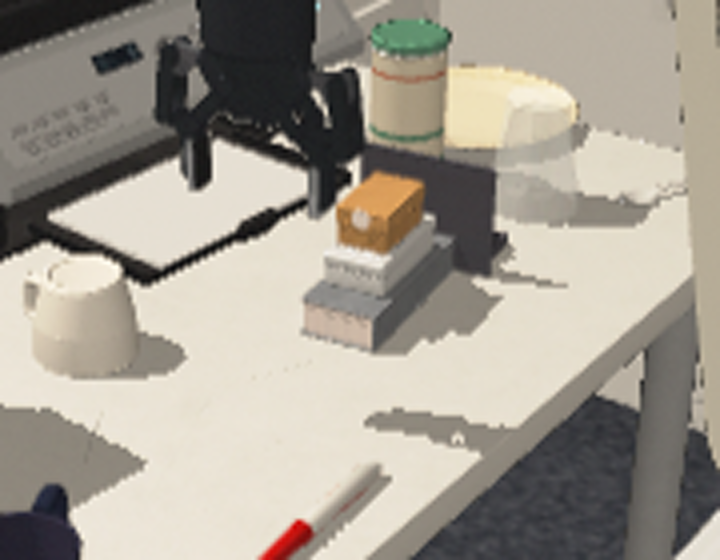

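The pile stands level and centred within about 1 mm (crop5 (380,260)), against the plate, and the robot is clear. I'll hand it in.

```bash
python3 -c "
from cell import *
print(finish_job())"
```

```text
the job is handed in; nothing more can be done
None
```

The book is against the bookend plate and square to it, about 3 mm off its middle, with the tin and then the clip box on top, each centred within about 1 mm; I handed the job in at about 33 s.

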